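Hold the cover plate over the closed-up heater blocks

ROBOT

A 6-joint arm with a two-finger parallel gripper is mounted at the origin on a cart in front of the work surface, level with it; the furniture and walls round the work are solid. World frame = base frame: x ahead of the robot, y to its left, z up, the work surface at z = 0. Lengths are in m, angles in degrees, forces in N, time in s.
With the tool pointing down it reaches from about 0.35 to 0.975 m from the base axis. Payload 4.9 kg.
Tool frame: the origin (TCP) lies between the finger pads; the fingertips stand 11 mm ahead of it and the grasp point (between the pads) lies 8 mm behind it; z points along the fingers, y is the line along which they close (so a half turn about z gives the same grasp; the last joint's range is limited). The gripper opens to 85 mm and grips with 20 to 120 N. Pads are 22 mm wide; open, the fingers measure 114 mm over their backs; the gripper's body (76 mm by 85 mm) begins 54 mm behind the grasp point. The pads swing forward as they close: fully open they stand 13 mm farther back than shut.
Start: joints at [-77.349, 3.019, 92.412, -0, 84.569, -6.818], TCP at [0.208, -0.589, 0.242] pointing down, gripper open.
Joint ranges: [-172.51, 172.51], [-57.92, 126.97], [3.15, 148.05], [-58.71, 238.71], [5.1, 150.11], [-179.66, 179.66]. Speed limits (degrees/s): [147.25, 147.25, 180, 180, 180, 180].

INTERFACE

Orientations are given as a 3x3 rotation matrix whose columns are the frame's x, y, z axes.
In Python, from cell import * gives the robot as it stands. Calls block until the motion is done:
- movep(position, orientation): joint-space move of the TCP to a pose.
- move_linear(position, rotation=None, v=0.15, contact_N=None): straight line of the TCP; rotation=None keeps the orientation; v is the mean speed in m/s. With contact_N (N) it stops when the force on the tool has changed by that much, and returns True; else False.
- set_joints(angles): joint-space move.
- ungrasp() and close(squeeze=None): open the fingers fully, or close them until they stop; squeeze is the grip in N (None keeps the last).
- pause(seconds).
- ik(position, orientation): joint angles nearest the present ones, or None.
- capture(name): name is "side" or "top" or "wrist"; returns a dict with "color" (384x512x3 uint8, blue, green, red), "camera_matrix" (3x3 intrinsics, pixels), "R" (3x3) and "t" (3): a world point X has camera coordinates R X + t; the wrist camera has in their place "tool_from_camera" (4x4, takes a point from camera to tool coordinates, whose origin is the TCP and whose axes are the flange's). Camera axes: x right, y down, z forward; pixel columns grow to the right and rows downward; lengths in m; the calibration is good to about 2 mm. A picture is of the moment at which its call begins: read the wrist's pose just before it. There is no depth.
A pose or a line that the arm cannot do raises Unreachable and nothing moves.
- job_done(): hands the job in; it is judged then, once.
Readings, each from a call of its own:
- get_clock(): time.
- get_qpos(): joint angles.
- get_joint_vel(): joint speeds.
- get_joint_torque(): joint torques, N m.
- get_position(): TCP position.
- get_orientation(): TCP orientation.
- get_wrist_force(): force on the tool from outside, world axes, zero at the start.
- get_ft_torque(): the same for the moment, N m.
- get_width(): finger opening in m.
- get_grasp_force(): force on a finger pad.
Only numpy, scipy, OpenCV 4.12 (cv2) and the standard library are available. Lean on these libraries where they do the work, as an engineer would, in place of code of your own. Each camera call takes 0.05 s, during which the arm holds its last target. There are 200 camera calls.

TASK

Push the loose aluminium tube block along its rails until it butts flush against the fixed block on the heater, so that no gap is left. Then take the cover plate by its handle and hold it level about 15 mm above the two blocks, without letting it touch them, with its four holes in line with the four threaded holes in the blocks (either way round), so that I can slide the sealing mat under it and start the screws. Finish while still holding it there, at rest; leave the dish of screws, the timer and the screwdriver where they are.

Things in the scene. Friction and masses are not known exactly. Their poses are not given: they have to be found in the camera images.
- heater: shaking block heater, fixed to the worktop: white housing 172 (x) x 250 (y) x 50 mm high, sloped grey control panel on the side towards the robot. Origin: centre of its underside; x points away from the panel, y along its length to the left, z up. On top a dark flat deck 236 mm long carries the fixed tube block at the +y end; its -y end is open
- fixed_face (a point): centre of the fixed block's flat inner face, 22.5 mm above the deck; the face looks along the heater's -y; axes as the heater's. The fixed block is aluminium, 64 (x) x 60 (y) x 45 mm high. Two guide rails along y, 67 mm apart inside and 10 mm high above the deck, flank both blocks
- loose_block: loose tube block, aluminium, 64 (x) x 60 (y) x 45 mm high, about 0.45 kg, on the deck between the guide rails (1.5 mm play each side), 15 to 50 mm short of the fixed block; slides along the heater's y with plain friction (2 to 7 N). Origin: centre of its underside, 50 mm above the worktop; axes about as the heater's. Tube caps stand 1.5 mm proud of either block's top
- loose_block_centre (a point): centre of the loose block, half-way up (22.5 mm above the deck)
- loose_face (a point): centre of the loose block's flat +y face, the one that shall meet the fixed block's face
- fixed_hole_near (a point): mouth of a threaded hole (6 mm) in the top of the fixed block, near the +y end, on the control panel's side; 95 mm above the worktop
- fixed_hole_far (a point): mouth of the other threaded hole in the fixed block, 44 mm farther along the heater's +x
- loose_hole_near (a point): mouth of a threaded hole (6 mm) in the top of the loose block, near its -y end, on the control panel's side. Once the blocks butt, it lies 104 mm from fixed_hole_near along the heater's -y
- loose_hole_far (a point): mouth of the other threaded hole in the loose block, 44 mm farther along +x
- cover_plate: flat aluminium cover plate, 60 (x) x 120 (y) x 5 mm thick, about 0.2 kg, lying on the worktop to the right of the microscope, handle up (carry it round the microscope's front, not through it). Origin: centre of its underside; z up. A straight black handle bar runs above its middle along y
- plate_handle (a point): centre of the handle bar, 40 mm above the plate's underside; the bar is 12 mm wide (x), 12 mm high and 80 mm long (y), stands on two posts 66 mm apart and leaves 29 mm free beneath; grasp it across x from above. Axes as the plate's
- plate_hole_1 (a point): centre of a 9 mm through-hole at the plate's underside, at x -22, y +52 mm on the plate
- plate_hole_2 (a point): the same, at x +22, y +52 mm
- plate_hole_3 (a point): the same, at x -22, y -52 mm
- plate_hole_4 (a point): the same, at x +22, y -52 mm
- microscope: obstacle: tall fixed microscope between the heater (on its left) and the cover plate (on its right); origin on the worktop under its stand. It and its eyepieces reach 280 mm from there towards the robot and 110 mm to either side (lamp housing on the left farther back up to 190 mm). Pass between it and the robot
- screw_dish: bystander: clear dish with four thumbscrews, 61 mm across, 14 mm high; origin under its centre
- timer: bystander: white lab timer, 67 x 63 x 20 mm, lying flat; origin under its centre
- screwdriver: bystander: screwdriver with a black handle, 170 mm long, lying on the worktop; origin near its middle
Not all that is in view belongs to the job. What is shaped like the loose_block but turquoise is not meant.

How it is judged:
By the outcome, as a careful person would: the job done as asked, in the order asked, and still so for the second after the job is handed in, while the arm keeps its last pose, push and grip.
It also fails if it takes over 67 s, if anything falls off the work surface, if the arm or the gripper's body presses on something with over 40 N, if the wrist force passes 120 N, or if a joint passes its speed limit or range.

## Working session

There is one attempt and no reset: what is moved stays moved. The work goes in short steps, each a Python script; the robot and the scene stay as the last script left them, time stands still between calls to the robot, and variables do not carry over. Pictures are saved under pics/ and viewed, at most 10 in all, crops included, and the job is handed in when it is done.

```bash
mkdir -p pics; ls
python3 - <<'E'
from cell import *
import cv2,numpy as np
for n in ["top","side"]:
    c=capture(n); cv2.imwrite(f"pics/{n}0.png",cv2.resize(c["color"],(800,600),interpolation=cv2.INTER_CUBIC)); print(n,c["camera_matrix"].tolist(),np.round(c["R"],4).tolist(),np.round(c["t"],4).tolist())
c=capture("wrist");print(c["tool_from_camera"],c["camera_matrix"]);print(get_orientation(),get_clock())
E
```

```text
pics
top [[387.15947195010074, 0.0, 251.7450839727569], [0.0, 387.15947195010074, 194.55057549759889], [0.0, 0.0, 1.0]] [[0.0051, -0.9999, 0.0134], [-0.9936, -0.0066, -0.1126], [0.1127, -0.0128, -0.9935]] [-0.1016, 0.5178, 1.2395]
side [[495.3128827816574, 0.0, 260.641896087458], [0.0, 495.3128827816574, 194.2588910966795], [0.0, 0.0, 1.0]] [[-0.8266, -0.5627, 0.0136], [-0.3811, 0.5418, -0.7491], [0.4142, -0.6244, -0.6623]] [0.3475, 0.2994, 1.1921]
[[-5.67624038e-04 -9.51768349e-01 -3.06817027e-01  7.89676367e-02]
 [ 9.99999314e-01 -2.26007489e-04 -1.14894821e-03 -7.44301210e-04]
 [ 1.02418960e-03 -3.06817468e-01  9.51767825e-01 -1.31239628e-01]
 [ 0.00000000e+00  0.00000000e+00  0.00000000e+00  1.00000000e+00]] [[296.50379613   0.         255.11282128]
 [  0.         296.50379613 189.41352382]
 [  0.           0.           1.        ]]
[[ 9.42815821e-01  3.33314009e-01 -3.15451605e-04]
 [ 3.33314095e-01 -9.42814634e-01  1.51017397e-03]
 [ 2.05949753e-04 -1.52896038e-03 -9.99998810e-01]] 0.15
```

View pics/top0.png

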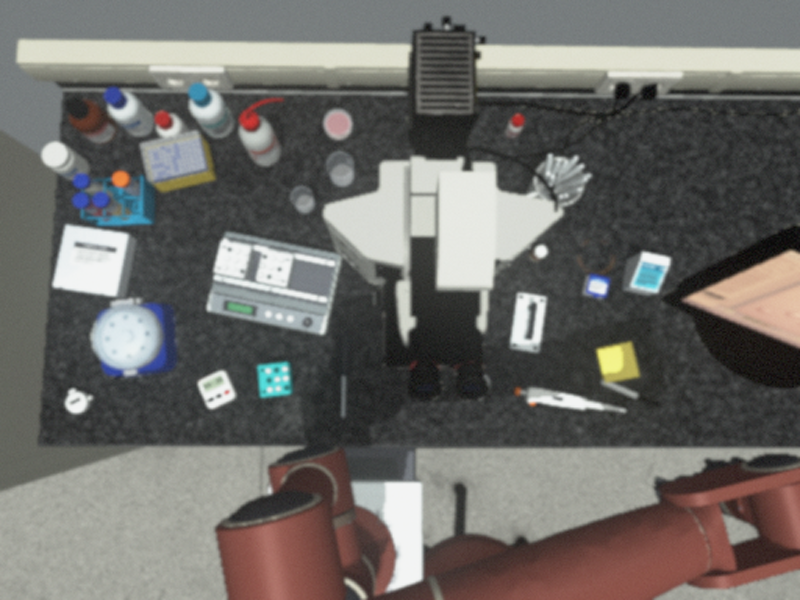

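View pics/side0.png

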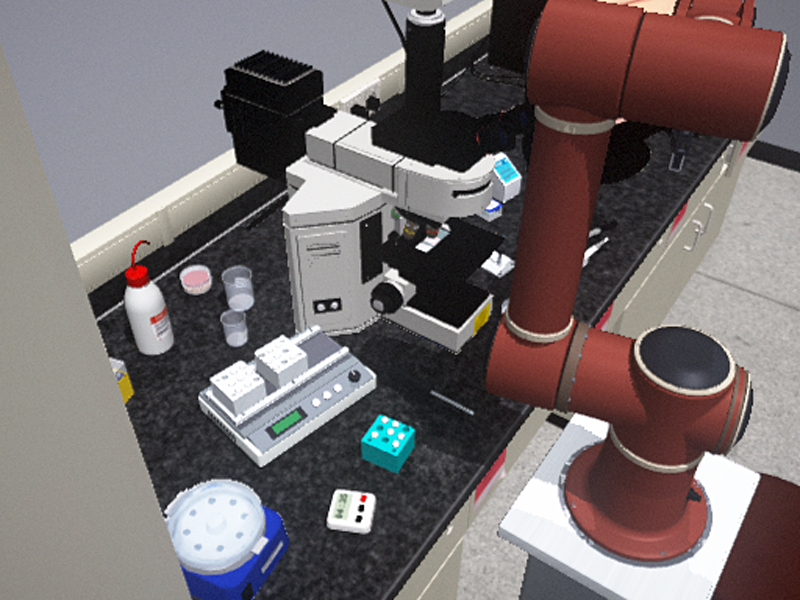

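Top view (800x600): heater corners are about (228,233), (342,258), (325,333) and (208,305). The fixed block is at (233,260), the loose one at (272,268), the plate at (528,321), and the microscope at (380–490, 160–395). In the side view there is a clear gap between the blocks, at (237,385) and (281,360).

```bash
cat > h.py <<'E'
from cell import *
import cv2,numpy as np
def ray(K,R,t,px,z):
    "pixel -> world point at height z"
    d=R.T@np.linalg.solve(K,[px[0],px[1],1.]); o=-R.T@t
    return o+d*(z-o[2])/d[2]
def wcam():
    p=np.array(get_position());Rt=np.array(get_orientation());c=capture("wrist");T=np.array(c["tool_from_camera"])
    Rc=Rt@T[:3,:3];oc=p+Rt@T[:3,3]
    return c["color"],np.array(c["camera_matrix"]),Rc.T,-Rc.T@oc
def down(yaw):
    "tool z down, tool x at yaw (deg) in world"
    a=np.radians(yaw);c,s=np.cos(a),np.sin(a)
    return np.array([[c,s,0],[s,-c,0],[0,0,-1.]])
E
python3 - <<'E'
from h import *
c=capture("top");K,R,t=[np.array(c[k]) for k in("camera_matrix","R","t")]
s=.64
for n,px,z in [("hc1",(228,233),.05),("hc2",(342,258),.05),("hc3",(325,333),.03),("hc4",(208,305),.03),("fix",(233,260),.095),("loose",(272,268),.095),("plate",(528,321),.04),("pl_tl",(517,293),.005),("pl_tr",(546,295),.005),("pl_br",(541,351),.005),("pl_bl",(511,348),.005),("scopefront",(450,395),.25),("eyeL",(410,395),.25),("scopeL",(385,360),.1),("lamp",(323,210),.25),("benchfront",(400,445),0),("timer",(216,390),.02),("turq",(275,380),.045),("screwdr",(345,395),.01)]:
    print(n,np.round(ray(K,R,t,(px[0]*s,px[1]*s),z),3))
for p,y in [((.5,-.13,.3),0),((.5,-.13,.3),180),((.53,.28,.35),-10),((.53,.28,.35),80),((.53,.28,.35),170)]:
    q=ik(p,down(y)); print(p,y,None if q is None else np.round(q,1))
E
```

```text
hc1 [0.663 0.247 0.05 ]
hc2 [0.612 0.009 0.05 ]
hc3 [0.457 0.044 0.03 ]
hc4 [0.514 0.289 0.03 ]
fix [0.597 0.223 0.095]
loose [0.582 0.145 0.095]
plate [ 0.483 -0.379  0.04 ]
pl_tl [ 0.547 -0.365  0.005]
pl_tr [ 0.543 -0.427  0.005]
pl_br [ 0.423 -0.414  0.005]
pl_bl [ 0.429 -0.35   0.005]
scopefront [ 0.338 -0.193  0.25 ]
eyeL [ 0.337 -0.125  0.25 ]
scopeL [ 0.4   -0.082  0.1  ]
lamp [0.659 0.029 0.25 ]
benchfront [ 0.225 -0.114  0.   ]
timer [0.338 0.268 0.02 ]
turq [0.359 0.142 0.045]
screwdr [0.328 0.001 0.01 ]
(0.5, -0.13, 0.3) 0 [-22.8 -13.6 102.5  -0.   91.1  67.2]
(0.5, -0.13, 0.3) 180 [ -22.8  -13.6  102.5   -0.    91.1 -112.8]
(0.53, 0.28, 0.35) -10 [ 20.7  -2.8  88.1  -0.   94.7 120.7]
(0.53, 0.28, 0.35) 80 [20.7 -2.8 88.1 -0.  94.7 30.7]
(0.53, 0.28, 0.35) 170 [ 20.7  -2.8  88.1  -0.   94.7 -59.3]
```

Run:
```python
from h import *
from scipy.spatial.transform import Rotation as Rn
# azimuth -25: scan radius, height, tilt (positive: fingers lean outward, away from the base)
a=np.radians(-25); u=np.array([np.cos(a),np.sin(a),0]); tang=np.array([-u[1],u[0],0])
for tilt in (-30,0,30):
  for z in (.1,.2,.3,.4,.5):
    row=[]
    for r in (.2,.24,.28,.32,.36):
        Rm=Rn.from_rotvec(-np.radians(tilt)*tang).as_matrix()@down(-25)
        q=ik(tuple(r*u+[0,0,z]),Rm); row.append("--" if q is None else ",".join(str(int(round(v))) for v in q))
    print(tilt,z,row)
```

```text
-30 0.1 ['-38,-33,139,-7,103,77', '-36,-24,134,-6,100,79', '-35,-17,129,-5,98,80', '-34,-10,123,-5,97,81', '-34,-4,118,-4,96,82']
-30 0.2 ['-38,-41,134,-7,116,76', '-36,-32,129,-6,113,78', '-35,-25,124,-5,110,79', '-34,-18,119,-5,109,80', '-34,-12,114,-5,107,81']
-30 0.3 ['-38,-43,126,-8,126,74', '-36,-36,122,-7,123,76', '-35,-29,117,-6,121,78', '-34,-22,113,-5,119,79', '-34,-16,108,-5,118,80']
-30 0.4 ['-38,-42,116,-9,135,72', '-36,-36,112,-8,133,75', '-35,-29,108,-7,130,77', '-34,-23,104,-6,129,78', '-34,-18,100,-5,127,79']
-30 0.5 ['-38,-39,105,-11,143,70', '-36,-33,102,-9,141,73', '-35,-28,98,-8,139,75', '-34,-22,94,-7,138,77', '-34,-17,90,-6,136,78']
0 0.1 ['--', '--', '-40,-51,145,0,86,75', '-38,-40,140,0,80,77', '-37,-31,134,0,76,78']
0 0.2 ['--', '--', '-40,-54,137,0,97,75', '-38,-45,133,0,92,77', '-37,-37,128,0,89,78']
0 0.3 ['--', '--', '-40,-53,127,0,106,75', '-38,-46,124,0,102,77', '-37,-38,120,0,99,78']
0 0.4 ['--', '-43,-57,119,0,118,72', '-40,-50,116,0,114,75', '-38,-44,113,0,110,77', '-37,-37,110,0,107,78']
0 0.5 ['-47,-57,109,0,128,68', '-43,-51,107,0,124,72', '-40,-45,104,0,121,75', '-38,-40,102,0,118,77', '-37,-34,98,0,116,78']
30 0.1 ['--', '--', '--', '--', '--']
30 0.2 ['--', '--', '--', '--', '--']
30 0.3 ['--', '--', '--', '--', '--']
30 0.4 ['--', '--', '--', '--', '--']
30 0.5 ['--', '--', '--', '--', '-44,-55,112,9,94,74']
```

```bash
cat >> h.py <<'E'
def P(az,r,z): a=np.radians(az); return (r*np.cos(a),r*np.sin(a),z)
def cross(az0,az1,r=.28,z=.33):
    "swing round the microscope's front, hand drawn in and tool x tangential"
    movep(P(az0,r,z),down(az0+90)); q=np.array(get_qpos()); q[0]+=az1-az0; set_joints(list(q))
E
python3 - <<'E'
from h import *
cross(-72,5); print(get_clock(),get_position(),get_wrist_force())
close(40)
movep((.535,.15,.30),down(78)); print(get_clock(),get_position())
im,K,R,t=wcam(); np.savez("w1.npz",K=K,R=R,t=t); cv2.imwrite("pics/w1.png",cv2.resize(im,(800,600),interpolation=cv2.INTER_CUBIC)); print(get_wrist_force())
E
```

```text
2.9917 [0.27944852 0.02395213 0.32997761] [0.04257257 0.01843626 0.00631571]
4.8667 [0.53472629 0.14966881 0.30057639]
[-1.07339693 -0.6154326  -0.06960604]
```

View pics/w1.png

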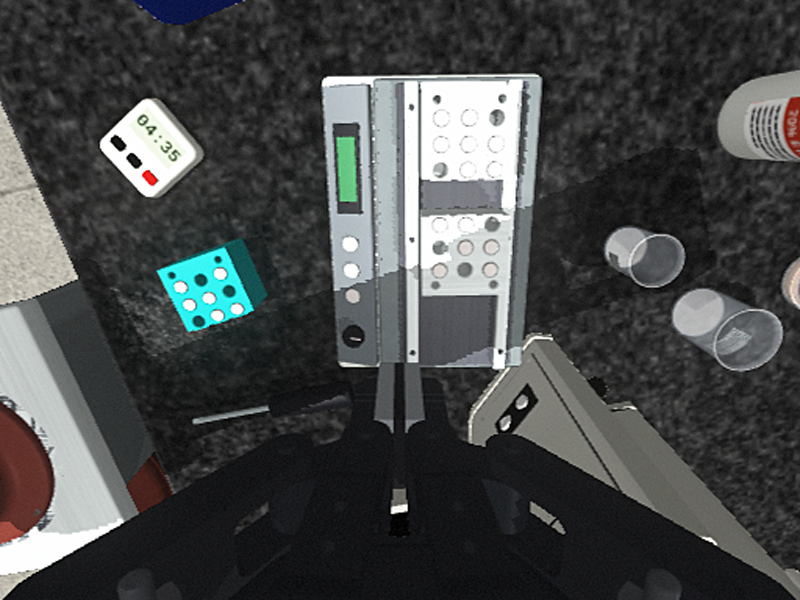

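The wrist view is clear. The threaded holes show at (437,99) and (502,99) on the fixed block and about (436,285) and (498,285) on the loose block. The gap spans rows 180–212. The lamp housing corner is at (540,340), just off the heater's open end.

```bash
cat >> h.py <<'E'
def dark(im,px,w=5):
    "centroid of the dark spot near a native pixel"
    g=cv2.cvtColor(im,cv2.COLOR_BGR2GRAY).astype(float); x,y=np.round(px).astype(int); p=g[y-w:y+w+1,x-w:x+w+1]
    m=np.clip(np.median(p)-15-p,0,None); Y,X=np.mgrid[y-w:y+w+1,x-w:x+w+1]
    return np.array([(m*X).sum(),(m*Y).sum()])/m.sum()
E
python3 - <<'E'
from h import *
d=np.load("w1.npz");K,R,t=d["K"],d["R"],d["t"]
im=cv2.resize(cv2.imread("pics/w1.png"),(512,384),interpolation=cv2.INTER_AREA)
s=.64;W={}
for n,px in dict(fn=(437,99),ff=(502,99),ln=(436,285),lf=(498,285)).items():
    p=dark(im,np.array(px)*s); W[n]=ray(K,R,t,p,.095); print(n,p/s,np.round(W[n],4))
h=W["fn"]-W["ff"];l=W["fn"]-W["ln"]
yx=lambda v:np.degrees(np.arctan2(v[1],v[0]))
print("yaw from fixed",yx(-h),np.linalg.norm(h),"from length",yx(l)-90,np.linalg.norm(l),"loose",yx(W["lf"]-W["ln"]),np.linalg.norm(W["lf"]-W["ln"]))
for z in(.1,.2,.3): print(z,[np.round(ray(K,R,t,np.array(p)*s,z),3) for p in((540,340),(475,430))])
for p in((410,110),(410,350),(522,90),(500,350)): print(np.round(ray(K,R,t,np.array(p)*s,.06),4))
E
```

```text
fn [436.41957524  98.43698551] [0.5824 0.2525 0.095 ]
ff [501.24809451  97.75937052] [0.625  0.2438 0.095 ]
ln [434.96520006 284.04973419] [0.5574 0.125  0.095 ]
lf [493.10795761 283.44188715] [0.6005 0.1163 0.095 ]
yaw from fixed -11.475588468728198 0.04351204424127227 from length -11.083724334675551 0.1298886309085838 loose -11.406563189766509 0.044012114024004456
0.1 [array([0.629, 0.065, 0.1  ]), array([ 0.566, -0.004,  0.1  ])]
0.2 [array([0.605, 0.114, 0.2  ]), array([0.562, 0.065, 0.2  ])]
0.3 [array([0.582, 0.163, 0.3  ]), array([0.557, 0.135, 0.3  ])]
[0.5649 0.2514 0.06  ]
[0.5255 0.0598 0.06  ]
[0.6484 0.2476 0.06  ]
[0.6026 0.0433 0.06  ]
```

Run:
```python
from h import *
yd=np.array([.198,.980,0]);f=np.array([.5774,.1128,0]);R0=down(78.6)
s=f-.032*yd
movep(s+[0,0,.13],R0); print(move_linear(s+[0,0,.066],v=.08,contact_N=8),get_position())
hit=move_linear(s+.085*yd+[0,0,.066],v=.03,contact_N=20)
p=np.array(get_position());print(hit,p,(p-s)@yd,get_wrist_force(),get_clock())
pause(.3);print(get_wrist_force())
move_linear(p-.02*yd,v=.08); move_linear(p-.02*yd+[0,0,.06]); movep((.535,.15,.30),down(78.6)); pause(.2)
im,K,R,t=wcam(); np.savez("w2.npz",K=K,R=R,t=t,im=im); cv2.imwrite("pics/w2.png",cv2.resize(im[30:230,180:360],(720,800))[:600]); print(get_clock())
```

```text
False [0.57155389 0.08142943 0.06649615]
True [0.57952652 0.12501493 0.06551285] 0.04437901470643683 [-1.12844521 -1.39686061  1.31434018] 8.2417
[ 0.03478299 -0.39075431 -0.38574377]
10.5
```

View pics/w2.png

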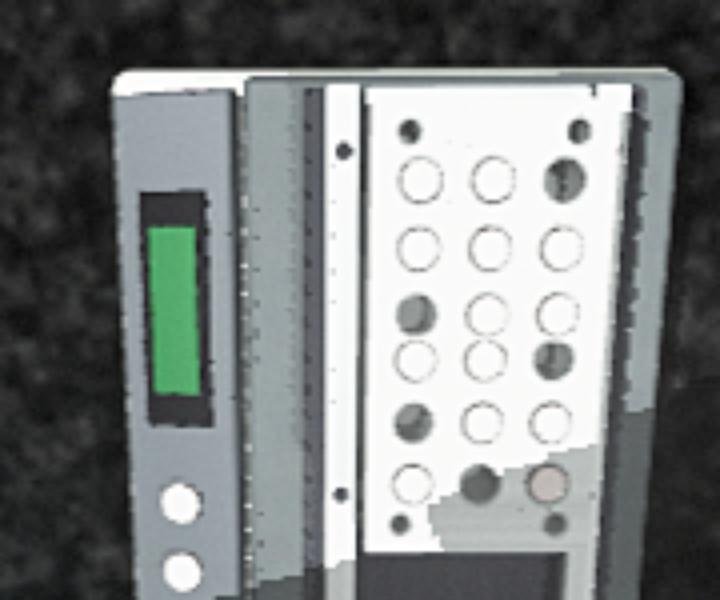

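The blocks now look butted, with no dark gap near crop row 335. The holes are at crop (410,131), (579,131), (400,524) and (555,524). I'll measure the hole spacing, then go and look at the plate.

Run:
```python
from h import *
d=np.load("w2.npz");K,R,t,im=d["K"],d["R"],d["t"],d["im"]
W=[]
for px in((410,131),(579,131),(400,524),(555,524)):
    p=dark(im,np.array([px[0]/4+180-.375,px[1]/4+30-.375]),4); W.append(ray(K,R,t,p,.095)); print(p,np.round(W[-1],4))
W=np.array(W);np.save("W.npy",W)
yx=lambda v:np.degrees(np.arctan2(v[1],v[0]))
print([ (np.linalg.norm(v),yx(v)) for v in (W[0]-W[2],W[1]-W[3],W[1]-W[0],W[3]-W[2])],W.mean(0))
print(repr(np.asarray(im)[95:120,[290,300,310],1].T))
cross(5,-60)
movep((.44,-.385,.27),down(-7)); ungrasp(); pause(.2)
im,K,R,t=wcam(); np.savez("w3.npz",K=K,R=R,t=t,im=im); cv2.imwrite("pics/w3.png",cv2.resize(im,(800,600),interpolation=cv2.INTER_CUBIC)); print(get_clock(),get_position())
```

```text
[282.00237459  62.32502226] [0.5823 0.2524 0.095 ]
[324.1745772   62.27468631] [0.6251 0.2438 0.095 ]
[279.53055768 160.60351413] [0.5617 0.1507 0.095 ]
[318.35678705 160.46575342] [0.6052 0.1421 0.095 ]
[(np.float64(0.10372484627700608), np.float64(78.56726125522664)), (np.float64(0.10354343443806605), np.float64(78.95834207060344)), (np.float64(0.04362767189810853), np.float64(-11.435391930876946)), (np.float64(0.044334790148554466), np.float64(-11.197785395545804))] [0.59359155 0.19726449 0.095     ]
array([[252, 251, 251, 251, 250, 250, 250, 250, 250, 251, 252, 251, 254,
        254, 253, 253, 253, 251, 251, 250, 250, 251, 251, 251, 251],
       [255, 233, 179, 251, 252, 250, 251, 255, 205, 194, 255, 253, 250,
        250, 250, 250, 252, 254, 204, 244, 234, 255, 251, 251, 250],
       [250, 251, 250, 250, 250, 250, 251, 250, 250, 250, 250, 250, 250,
        250, 249, 250, 250, 250, 250, 250, 250, 250, 250, 250, 251]],
      dtype=uint8)
15.1667 [ 0.44003752 -0.38498312  0.26994522]
```

View pics/w3.png

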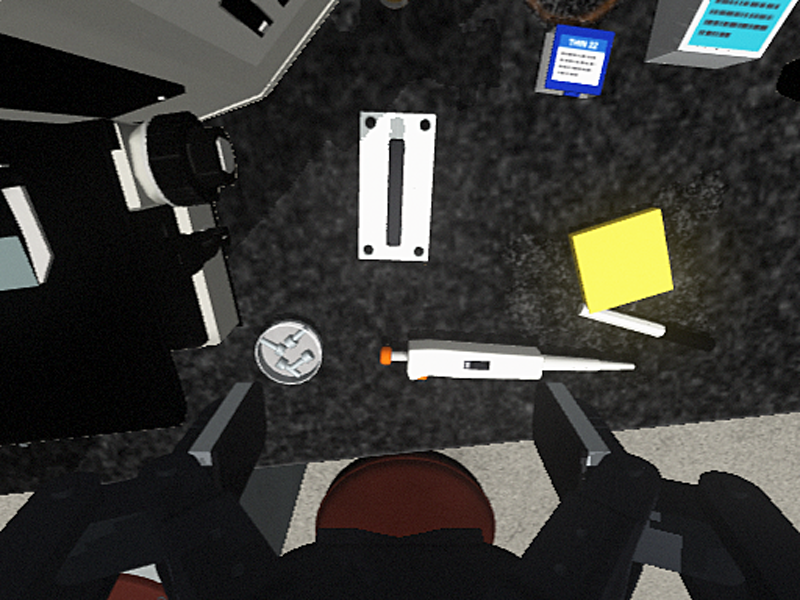

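The plate's holes are at (370,122), (425,125), (368,250) and (418,251), with the handle between them at (396,193). The dish at (288,352) is clear of the grasp.

Run:
```python
from h import *
d=np.load("w3.npz");K,R,t,im=d["K"],d["R"],d["t"],d["im"]
W=[]
for px in((370,122),(425,125),(368,250),(418,251)):
    p=dark(im,np.array(px)*.64,5); W.append(ray(K,R,t,p,.005))
W=np.array(W);l=(W[0]+W[1]-W[2]-W[3])/2;yaw=np.degrees(np.arctan2(l[1],l[0]));c=W.mean(0)
h=[ray(K,R,t,np.array(p)*.64,.046) for p in((397,140),(394,244))]
print(np.round(W,4),np.linalg.norm(l),yaw,c,np.linalg.norm(W[0]-W[1]),"handle",np.mean(h,0))
dp=ray(K,R,t,np.array((288,352))*.64,.005);print("dish",dp)
p=np.r_[c[:2],0]
movep(p+[0,0,.12],down(yaw)); print(move_linear(p+[0,0,.032],v=.08,contact_N=8),get_position())
close(60); print(get_width(),get_grasp_force(),get_position(),get_wrist_force(),get_clock())
if get_width()>.008:
    move_linear(p+[0,0,.15],v=.1); pause(.2); print(get_width(),get_wrist_force(),get_ft_torque())
im,K,R,t=wcam(); np.savez("w4.npz",K=K,R=R,t=t,im=im); cv2.imwrite("pics/w4.png",cv2.resize(im,(800,600),interpolation=cv2.INTER_CUBIC)); print(get_clock())
```

```text
[[ 0.5398 -0.3727  0.005 ]
 [ 0.5324 -0.4159  0.005 ]
 [ 0.4371 -0.3561  0.005 ]
 [ 0.4303 -0.3996  0.005 ]] 0.10371329638903568 -9.126694101671529 [ 0.48490605 -0.38611007  0.005     ] 0.043839837871568275 handle [ 0.48482661 -0.38688309  0.046     ]
dish [ 0.34917814 -0.26825013  0.005     ]
False [ 0.48537848 -0.38656634  0.03283367]
0.010820778149788188 58.878257274627686 [ 0.4850418  -0.38624614  0.03224441] [ 0.65549292 -0.00659031  0.90344008] 17.7583
0.01089496445304812 [-0.19261822 -0.05581289 -1.81570178] [0.04137839 0.02563421 0.00249541]
19.3417
```

View pics/w4.png

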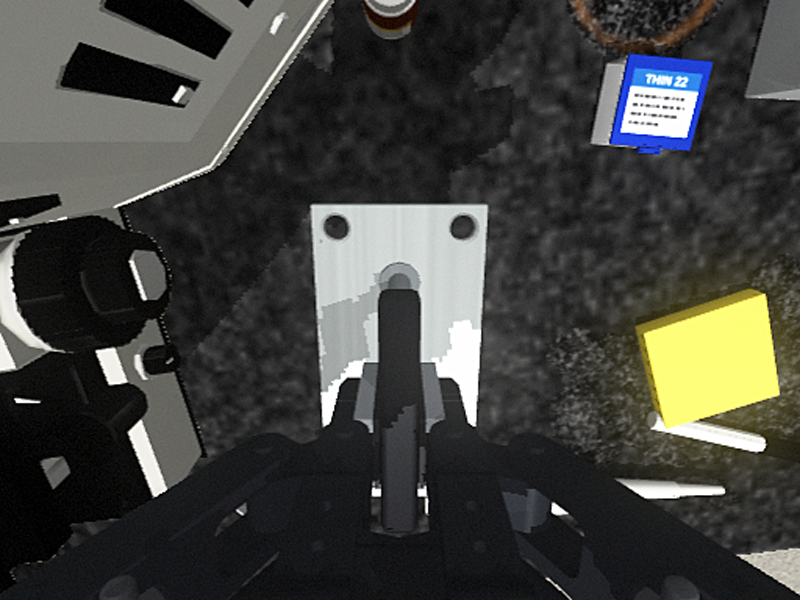

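The plate is held by its handle, with the front holes visible at (336,227) and (462,227). Next I'll work out where the plate sits in the hand, carry it round, and stop above the blocks.

Run:
```python
from h import *
d=np.load("w4.npz");im=d["im"]
c=capture("wrist");K=np.array(c["camera_matrix"]);T=np.array(c["tool_from_camera"])
def intool(px,z):
    v=T[:3,:3]@np.linalg.solve(K,[px[0],px[1],1]);return T[:3,3]+v*(z-T[2,3])/v[2]
g=c["color"]
H=np.array([intool(dark(g,np.array(p)*.64,9),.027) for p in((336,227),(462,227))])
print(np.round(H,4),np.linalg.norm(H[0]-H[1]))
yt=np.degrees(np.arctan2(*(H[1]-H[0])[:2]))   # plate yaw in the tool frame (0 ideal)
print("mid",H.mean(0),"tilt",yt)
np.save("H.npy",H)
movep((.35,-.45,.26),down(0)); cross(-72,5); print(get_clock(),get_width(),get_wrist_force())
W=np.load("W.npy");l=(W[0]+W[1]-W[2]-W[3])/2;yaw=np.degrees(np.arctan2(l[1],l[0]));cen=W.mean(0)
print(yaw)
movep((cen[0],cen[1],.22),down(yaw)); pause(.3); print(get_position(),get_clock(),get_width(),get_wrist_force())
c=capture("wrist");H=np.array([intool(dark(c["color"],np.array(p)*.64,9),.027) for p in((336,227),(462,227))]);print(np.round(H,4))
cv2.imwrite("pics/w5.png",cv2.resize(c["color"],(800,600),interpolation=cv2.INTER_CUBIC))
```

```text
[[ 0.0531 -0.0223  0.027 ]
 [ 0.0529  0.0205  0.027 ]] 0.042855249506760465
mid [ 0.05300305 -0.0009203   0.027     ] tilt -0.21117006412896686
22.8583 0.010960891390627123 [ 0.20488761 -0.20054126 -2.98568751]
78.76263051524809
[0.59364435 0.19693085 0.22102283] 24.5583 0.011014379413248222 [-0.95539537  0.64063714 -2.6322308 ]
[[ 0.0518 -0.0252  0.027 ]
 [ 0.0519  0.0231  0.027 ]]
```

View pics/w5.png

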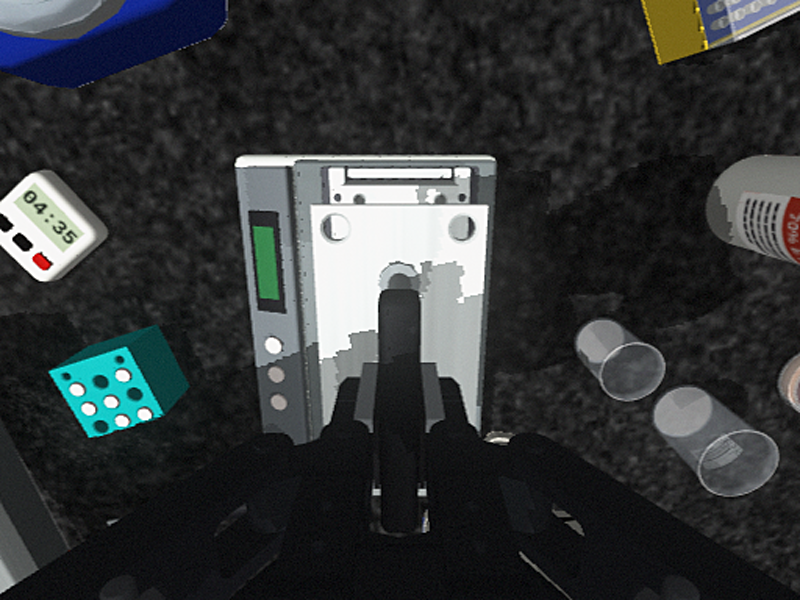

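The plate hasn't moved in the hand: its holes are still at (336,227) and (462,227), above the fixed block. Lower to 15 mm clearance with the offset applied, then look through the holes.

Run:
```python
from h import *
W=np.load("W.npy");cen=W.mean(0);Rd=down(78.7)
p=cen-Rd@np.array([.001,-.0009,0]); p[2]=.1425
print(move_linear(p,Rd,v=.05,contact_N=8)); pause(.5); print(p,get_position(),np.round(get_orientation(),4).tolist(),get_clock(),get_wrist_force())
im,K,R,t=wcam(); np.savez("w6.npz",K=K,R=R,t=t,im=im)
a=cv2.resize(im[120:175,190:320],(780,330),interpolation=cv2.INTER_CUBIC)
s=capture("side");np.savez("s6.npz",**s)
b=cv2.resize(s["color"][190:300,110:260],None,fx=2.4,fy=2.4,interpolation=cv2.INTER_CUBIC)
o=np.zeros((600,800,3),np.uint8);o[:330,:780]=a;o[332:332+b.shape[0],:b.shape[1]]=b[:268];cv2.imwrite("pics/w6.png",o)
```

```text
False
[0.59427816 0.19610752 0.1425    ] [0.59426326 0.19609116 0.14247742] [[0.196, 0.9806, -0.0], [0.9806, -0.196, -0.0], [-0.0, -0.0, -1.0]] 26.8083 [ 0.61895399 -0.70529569 -2.0931853 ]
```

View pics/w6.png

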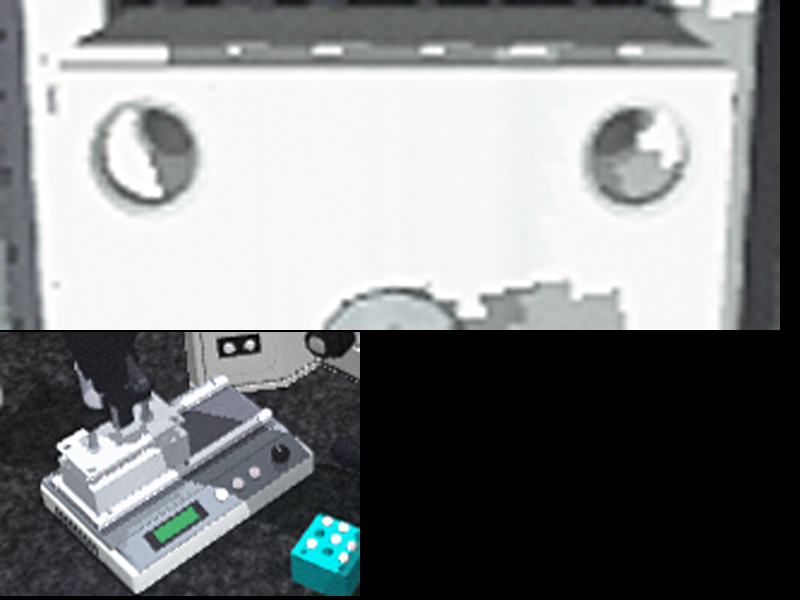

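Through both plate holes the dark threaded holes show up and inward, at crop (166,127) and (622,127), which is roughly the parallax expected. I'll check this against the predicted outlines.

Run:
```python
from h import *
im=np.load("w6.npz")["im"];c=capture("wrist");K=np.array(c["camera_matrix"]);C=np.linalg.inv(np.array(c["tool_from_camera"]))
f=16;o=np.zeros((400,800,3),np.uint8)
def circ(x,y,z,r):
    a=np.linspace(0,2*np.pi,60);P=np.c_[x+r*np.cos(a),y+r*np.sin(a),z+0*a,1+0*a]@C[:3].T;q=P@K.T;return q[:,:2]/q[:,2:]
for i,(x0,y) in enumerate(((203,-.022),(284,.022))):
    y0=134;cr=cv2.resize(im[y0:y0+25,x0:x0+25],(400,400),interpolation=cv2.INTER_NEAREST)
    # plate mouth: find shift between predicted and seen, then apply it to the threaded hole
    for z,r,col in((.027,.0045,(0,0,255)),(.0475,.003,(0,255,0))):
        q=((circ(.053,y-.0009,z,r)-[x0,y0]+.5)*f).astype(np.int32);cv2.polylines(cr,[q],True,col,1)
    o[:,i*400:(i+1)*400]=cr
cv2.imwrite("pics/w7.png",o)
```

```text
(no output)
```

View pics/w7.png

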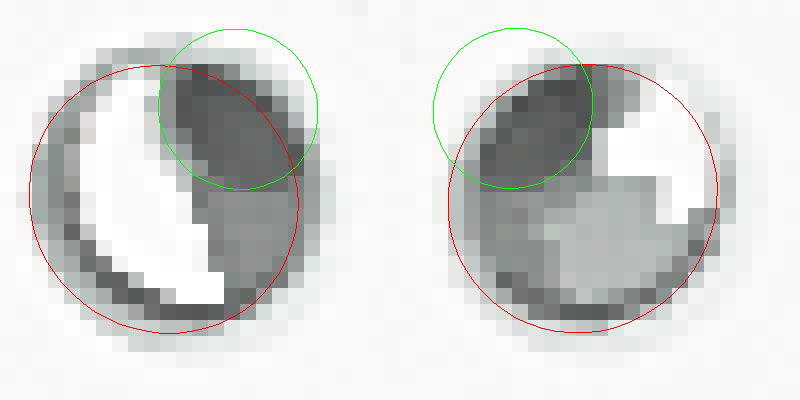

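The predicted threaded-hole outlines (green) match the dark holes to within about 1 px (0.6 mm), so the plate is aligned. Handing in.

Run:
```python
from h import *
print(get_position(),get_width(),np.abs(get_joint_vel()).max(),get_clock())
print(job_done())
```

```text
[0.59426164 0.19610135 0.14246754] 0.01072334325218516 0.16200054671019834 26.9583
the job is handed in; nothing more can be done
None
```

I handed in the job at 27 s: the loose block looks flush against the fixed block, and the plate is held level and still about 15 mm above both. The front pair of plate holes lines up with the threaded holes to about 0.6 mm; the gripper hid the rear pair, so their alignment follows from the measured angle.

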